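# Hold a glass prism cell in the light path of the gauge

## Task

Zero the light gauge with its light path still empty by pushing its sprung plunger all the way down for a moment, then let it come back up. Then take the tall glass cell from the rack, gripping it by its two frosted faces only, and hold it upright between the two turrets so that the beam goes squarely through the middle of its clear windows, without letting it touch the gauge; finish while still holding it there, steady in the gripper. Leave the short cells and the other things on the bench where they are.

Things in the scene. Friction and masses are not known exactly. Their poses are not given: they have to be found in the camera images.
- plunger (a joint): sprung plunger of the light gauge: a flat round aluminium cap 24 mm across on a steel stem, standing on the low step beside one of the gauge's turrets, pushed straight down from above. Value in m: 0 up (at rest), 0.012 fully down. It resists with 2 N at first and 7 N at full stroke and springs back by itself
- plunger_top (a point): centre of the top face of the plunger's cap (it moves down with the plunger); at rest 86 mm above the bench
- gauge: fixed light gauge. Base plate 90 mm in x, y -112 to +74 mm, top 17 mm up. Two grey turrets, 46 x 33 mm, tops 82 mm up, facing walls 70 mm apart, each with a black lens ring 21 mm across standing out 5 mm (60 mm free between rings). A step beside the -y turret (top 60 mm up) carries the plunger at y = -87 mm. Origin on the bench midway between the turrets; z up, y along the beam
- beam (a point): middle of the light path: midway between the two lenses, 66 mm above the bench; axes as those of the gauge (y along the beam)
- tall_cell: the tallest of the three glass cells: block 25 (x) x 30 (y) x 62 mm with a fixed white stopper 18 x 26 x 8 mm on top, 70 g. Faces +x, -x (25 mm apart) are frosted, milky: grip these. Faces +y, -y are clear windows: fingers off these and the stopper. Origin: centre of underside, z up. It stands 14 mm deep in a well, underside 13 mm above the bench; lift straight out
- cell_window (a point): middle of the tall cell, on the line through the centres of its two clear windows: 31 mm above its underside; axes as those of the cell
- short_cell_1: a short cell of the same 25 x 30 mm section, 40 mm high plus 8 mm of stopper, standing in another well; to be left there. Origin at the centre of its underside
- short_cell_2: the other short cell, the same as short_cell_1, standing in the remaining well; to be left there. Origin at the centre of its underside
- rack: fixed grey plastic rack, 60 mm in x, 160 mm in y, top 27 mm above the bench, three wells in a row at y = -52, 0, +52 mm, each 28 x 33 mm, 14 mm deep. The cells stand in them with frosted faces towards the rack's long sides (+x and -x) and windows towards each other. Origin on the bench under its centre, z up
- loupe: black eye loupe, 34 mm across, 30 mm high, a bystander; origin at the centre of its underside
- solder_spool: spool of solder wire standing upright, 55 mm across, 46 mm high, a bystander; origin at the centre of its underside
- heatsink: black finned heat sink, 24 x 32 x 18 mm, a bystander; origin at the centre of its underside
- marker_black: marker pen lying on the bench near the robot, 122 mm long, 16 mm thick, a bystander; origin at the centre of its underside
There are look-alikes about, which are no part of the job. Leave any purple or yellow look-alike of the tall_cell alone.

How it is judged (in metres and radians):
On the way, in this order (a step that is already met when the one before it is completed fails the run):
1. the plunger is pushed fully down (within 1.5 mm of its stroke) while the tall cell still stands in the rack (value of joint plunger above 0.0105 m and distance of tall_cell from where it was at the start of the episode below 0.01 m), for 0.15 s.
2. the plunger is up again and the tall cell is held in the light path (contact force between the fingers and tall_cell above 1 N and x of cell_window in the frame of beam between -0.006 and 0.006 m and y of cell_window in the frame of beam between -0.01 and 0.01 m and z of cell_window in the frame of beam between -0.01 and 0.01 m and angle between the y axis of tall_cell and the y axis of gauge, either way round below 0.14 rad and angle between tall_cell's own z axis and vertical below 0.14 rad and contact force between tall_cell and gauge below 0.05 N and linear speed of tall_cell below 0.02 m/s and value of joint plunger below 0.003 m), for 0.2 s.
At the end, for the whole second after the job is handed in: The tall cell is held still in the gripper, not touching the gauge; the middle of its windows is within 6 mm of the beam sideways, 10 mm in height and 10 mm along it; windows square to the beam and cell upright, both within 0.14 rad; the plunger is up again (within 3 mm) (all of step 2); the arm keeps its last pose, push and grip.
It fails at once if the fingers press on the clear windows or the stopper of the tall cell (contact force between the fingers and tall_cell_c0 above 0.5 N or contact force between the fingers and tall_cell_c3 above 0.5 N).
It fails at once if the tall cell knocks against the gauge (contact force between tall_cell and gauge above 0.5 N).
It fails at once if a short cell is taken out of its place (moved more than 20 mm) (distance of any of short_cell_1, short_cell_2 from where it was at the start of the episode above 0.02 m).
It fails at once if a bystander is moved more than 30 mm (distance of any of loupe, solder_spool, heatsink, marker_black from where it was at the start of the episode above 0.03 m).
It also fails if it takes over 51 s, if anything falls off the work surface, if the arm or the gripper's body presses on something with over 40 N, if the wrist force passes 120 N, or if a joint passes its speed limit or range.

## Robot

A 6-joint arm with a two-finger parallel gripper is mounted at the origin on a cart in front of the work surface, level with it; the furniture and walls round the work are solid. World frame = base frame: x ahead of the robot, y to its left, z up, the work surface at z = 0. Lengths are in mm, angles in rad, forces in N, time in s.
With the tool pointing down it reaches from about 350 to 975 mm from the base axis. Payload 7.1 kg.
Tool frame: the origin (TCP) lies on the front face of the gripper's body, between the roots of the fingers; the fingertips stand 80 mm ahead of it and the grasp point (between the pads) lies 61 mm ahead of it; z points along the fingers, y is the line along which they close (so a half turn about z gives the same grasp; the last joint's range is limited). The gripper opens to 88 mm and grips with 3 to 60 N. Pads are 20 mm wide; open, the fingers measure 115 mm over their backs; the gripper's body (75 mm by 178 mm) begins 61 mm behind the grasp point.
Start: joints at [1.133, 0.423, 1.63, -0, 1.089, -0.019], TCP at [254.133, 570.983, 302.675] pointing down, gripper open.
Joint ranges: [-3, 3], [-0.9, 2.11], [0.09, 2.58], [-1.31, 4.45], [0.11, 2.69], [-2.54, 2.54]. Speed limits (rad/s): [2.39, 2.39, 3.01, 3.14, 3.14, 3.14].

## Interface

Orientations are given as a rotation vector (axis times angle).
In Python, from workcell import readout, vision, close_job gives the robot as it stands.
- The arm moves only by the tool servo_tool, never from a script. Its argument "plan" is a list that holds one entry, the list of rows, each a list of 7 numbers: the gripper command: -1 is fully open, 1 is shut, values between are in proportion, then the shift along the world's x, y, z in units of 40 mm (1.0 is 40 mm), then the turn, a rotation vector about the world's x, y, z in units of 5 degrees (1.0 is 5 degrees). A call has 1 to 5 rows; each row shifts and turns the commanded pose from where the row before left it; what a row does not reach is not made up. A row lasts 1/12 s, in which the tool goes at most 41.7 mm and 7.16 degrees, less where a joint would pass 70% of its speed; a pose out of reach is approached as far as the arm can. A call is refused whole if a number of a shift passes 1 or a number of a turn 1, either way. A call with a gripper value outside its range is refused whole. The fingers move at their own pace and stop on an object; the grip force is fixed at half the most. Time passes only in rows, so rows that do not move let the fingers close. It gives the time, the measured TCP pose, the force, the opening and the grip force at its end, in the units of the state.
- readout.get_obs(): the state, without advancing time (a new reading comes with each control period).
- vision.get_image(name): name is "side" or "top"; returns the picture (384x512x3 uint8, red, green, blue); there is no depth.
- vision.camera_params(name): a dict with "fx", "fy", "cx", "cy" (pixels), "D" ([k1, k2, p1, p2, k3] as OpenCV has them; the pictures are not rectified), "rvec" (rotation vector, rad) and "tvec" (3), from world to camera coordinates, as OpenCV has them. Camera axes: x right, y down, z forward; pixel columns grow to the right and rows downward; lengths in mm; the calibration is good to about 2 mm. A picture is of the moment at which its call begins. camera_params takes no time and is no camera call.
- close_job(): hands the job in; it is judged then, once.
The state is a dict: "t": time; "qpos": joint angles; "qvel": joint speeds; "joint_torque": joint torques, N m; "ee_pos": TCP position; "orientation": TCP orientation; "ft_force": force on the tool from outside, world axes, zero at the start; "moment": the same for the moment, N m; "width": finger opening in mm; "grasp_force": force on a finger pad.
Only numpy, scipy, OpenCV 4.12 (cv2) and the standard library are available. Lean on these libraries where they do the work, as an engineer would, in place of code of your own. Each camera call takes 0.05 s, during which the arm holds its last target. There are 200 camera calls.

## Working session

There is one attempt and no reset: what is moved stays moved. The work goes in short steps, Python scripts to look and compute and a tool call to move; the robot and the scene stay as the last step left them, time stands still between calls to the robot, and variables do not carry over. Pictures are saved under pics/ and viewed, at most 10 in all, crops included, and the job is handed in when it is done.

Besides the shell and the picture viewer there is one more tool, called by a JSON object that holds its "method" and its "body". servo_tool: Moves the arm, as the interface text tells. Its arguments: {"type":"object","properties":{"plan":{"type":"array"}},"required":["plan"]}

```bash
mkdir -p pics
python3 - <<'E'
from workcell import readout, vision
import cv2,json
for n in("top","side"):
    cv2.imwrite(f"pics/{n}0.png",cv2.cvtColor(vision.get_image(n),cv2.COLOR_RGB2BGR)); print(vision.camera_params(n))
o=readout.get_obs();print(o["t"],o["ee_pos"],o["orientation"],o["width"])
E
```

```text
{'fx': 354.2536470336364, 'fy': 354.2536470336364, 'cx': 245.86537053462837, 'cy': 195.9419955774044, 'D': array([-0.10127205,  0.        ,  0.        ,  0.        ,  0.        ]), 'rvec': array([ 2.15906359, -2.22174129,  0.08792216]), 'tvec': array([-85.5540178 , 493.09428883, 900.40978398])}
{'fx': 479.9711603231591, 'fy': 479.9711603231591, 'cx': 262.3289594381792, 'cy': 201.94394109400992, 'D': array([0.0619723, 0.       , 0.       , 0.       , 0.       ]), 'rvec': array([ 2.30182021, -0.2840741 ,  0.13448692]), 'tvec': array([-490.62464563,   76.51866026, 1170.27751092])}
0.1 [253.94753427 570.63485263 301.98055928] [-6.52974393e-01 -3.07263553e+00  2.11348163e-03] 87.76070420365153
```

View pics/top0.png

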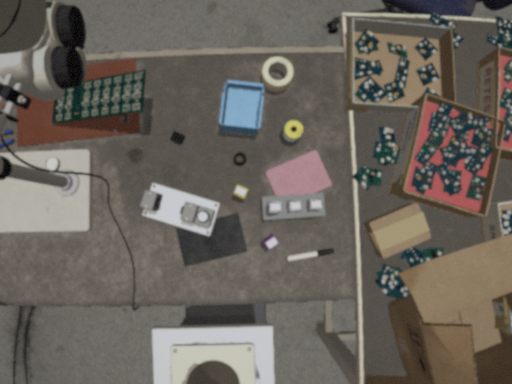

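View pics/side0.png

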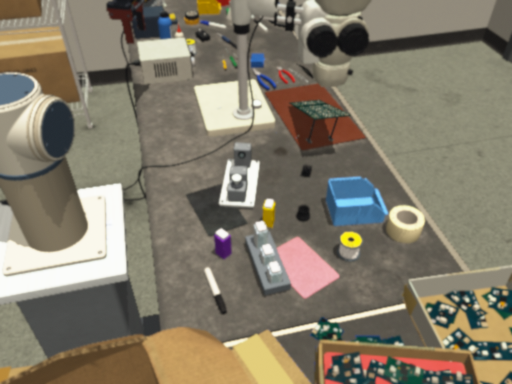

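The top view shows the gauge near (181,208) with the white plunger cap at about (203,216), the rack near (293,206), and yellow and purple look-alikes at (241,192) and (270,242). The side view shows the rack at (268,255) and the gauge at (240,180). I'll enlarge both.

Run:
```python
import cv2,numpy as np
a=cv2.imread("pics/top0.png");b=cv2.imread("pics/side0.png")
z=lambda i,x,y,w,h,s:cv2.resize(i[y:y+h,x:x+w],None,fx=s,fy=s,interpolation=cv2.INTER_CUBIC)
A=np.hstack([z(a,135,175,100,75,4),z(a,250,175,100,75,4)])
B=np.hstack([z(b,200,135,100,75,4),z(b,225,210,100,85,4)[:300]])
cv2.imwrite("pics/m0.png",np.vstack([A,B]))
```

```text
(no output)
```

View pics/m0.png

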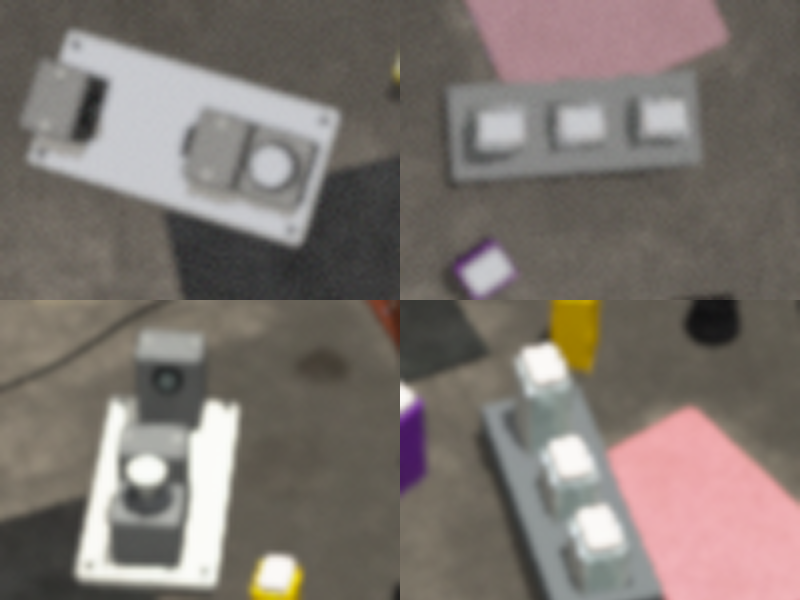

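The tall cell is in the left-hand well of the top view (stopper at about (375,207)/(274,207), the far well in the side view). The plunger cap is at top (203,217) and side (237,177). Next I'll measure the geometry.

```bash
cat > h.py <<'E'
import cv2,numpy as np
from workcell import readout,vision
def ray(n,uv):
    p=vision.camera_params(n);K=np.array([[p["fx"],0,p["cx"]],[0,p["fy"],p["cy"]],[0,0,1]])
    q=cv2.undistortPoints(np.array(uv,float).reshape(-1,1,2),K,p["D"]).reshape(-1,2)
    R=cv2.Rodrigues(p["rvec"])[0];t=np.ravel(p["tvec"])
    return -R.T@t,np.c_[q,np.ones(len(q))]@R
def onz(n,uv,z):
    c,d=ray(n,uv);return c+d*((z-c[2])/d[:,2])[:,None]
def tri(a,b):
    (c,d),(e,f)=ray("top",a),ray("side",b);d=d[0];f=f[0]
    s=np.linalg.lstsq(np.c_[d,-f],e-c,rcond=None)[0];return (c+d*s[0]+e+f*s[1])/2,np.linalg.norm(c+d*s[0]-e-f*s[1])
def blobs(img,mask,box,amin):
    x,y,w,h=box;m=np.zeros(mask.shape,np.uint8);m[y:y+h,x:x+w]=mask[y:y+h,x:x+w]
    return [c for c in cv2.findContours(m,cv2.RETR_EXTERNAL,cv2.CHAIN_APPROX_NONE)[0] if cv2.contourArea(c)>amin]
def cen(c):
    m=cv2.moments(c);return m["m10"]/m["m00"],m["m01"]/m["m00"]
E
python3 - <<'E'
from h import *
np.set_printoptions(precision=1,suppress=True)
a=cv2.imread("pics/top0.png");b=cv2.imread("pics/side0.png")
ga=cv2.cvtColor(a,6);gb=cv2.cvtColor(b,6)
print("lum top plate",ga[190,180],"cap",ga[217,203],"stop",ga[207,274],"rack",ga[217,290],"bench",ga[230,290],"side stop",gb[302-0 if 0 else 228,260],"cap",gb[177,237],"plate",gb[170,254],"rackside",gb[250,258])
def rep(name,n,img,lo,hi,box,amin,z):
    m=cv2.inRange(img,lo,hi)
    for c in blobs(img,m,box,amin):
        r=cv2.minAreaRect(c);print(name,n,np.array(cen(c)),cv2.contourArea(c),"->",onz(n,[cen(c)],z)[0])
rep("stoppers","top",ga,165,255,(262,195,70,25),15,83)
rep("stoppers","top",ga,165,255,(262,195,70,25),15,61)
rep("stoppers","side",gb,195,255,(250,218,45,65),15,83)
rep("stoppers","side",gb,195,255,(250,218,45,65),15,61)
rep("cap","top",ga,165,255,(195,208,16,18),15,86)
rep("cap","side",gb,190,255,(229,171,16,13),10,86)
for nm,lo,hi,box,z in(("plate",158,255,(138,178,84,60),17),("rack",100,255,(255,190,75,32),27)):
    cs=blobs(a,cv2.inRange(ga,lo,hi),box,60);p=np.vstack(cs).reshape(-1,2)
    w=onz("top",p,z)[:,:2].astype(np.float32);r=cv2.minAreaRect(w);print(nm,r,cv2.boxPoints(r).tolist())
E
```

```text
lum top plate 130 cap 200 stop 201 rack 124 bench 91 side stop 248 cap 251 plate 251 rackside 147
stoppers top [275.2 206.3] 72.5 -> [ 459.  -168.6   83. ]
stoppers top [295.1 205.4] 67.0 -> [ 459.8 -216.8   83. ]
stoppers top [315.9 203.7] 63.5 -> [ 462.3 -267.6   83. ]
stoppers top [275.2 206.3] 72.5 -> [ 459.9 -170.7   61. ]
stoppers top [295.1 205.4] 67.0 -> [ 460.6 -220.    61. ]
stoppers top [315.9 203.7] 63.5 -> [ 463.2 -272.2   61. ]
stoppers side [273.8 266.7] 95.0 -> [ 456.  -291.5   83. ]
stoppers side [266.9 249. ] 83.5 -> [ 454.4 -240.9   83. ]
stoppers side [260.2 226. ] 73.0 -> [ 457.3 -170.9   83. ]
stoppers side [273.8 266.7] 95.0 -> [ 461.3 -274.    61. ]
stoppers side [266.9 249. ] 83.5 -> [ 459.6 -222.    61. ]
stoppers side [260.2 226. ] 73.0 -> [ 462.6 -150.    61. ]
cap top [202. 216.] 56.0 -> [440.6   7.4  86. ]
cap side [236.2 176.8] 45.0 -> [440.2   7.3  86. ]
plate ((461.9203796386719, 70.6072769165039), (184.81137084960938, 89.3042984008789), 71.43616485595703) [[390.1731262207031, -2.774993896484375], [474.8309020996094, -31.206005096435547], [533.6676025390625, 143.9895477294922], [449.0098571777344, 172.42056274414062]]
rack ((464.3272399902344, -225.82260131835938), (171.32110595703125, 74.48988342285156), 88.4170150756836) [[424.7301330566406, -310.42156982421875], [499.1916198730469, -312.4793395996094], [503.9243469238281, -141.2236328125], [429.4628601074219, -139.16586303710938]]
```

Run:
```python
from h import *
np.set_printoptions(precision=1,suppress=True)
a=cv2.imread("pics/top0.png");b=cv2.imread("pics/side0.png")
print("post top",onz("top",[(70,183)],0),"side",onz("side",[(243,113)],0))
print("purple top z70",onz("top",[(270,242)],70),"z0",onz("top",[(270,242)],0),"yellow",onz("top",[(241,192)],70))
hsv=cv2.cvtColor(a,40);g=cv2.cvtColor(a,6)
m=cv2.inRange(g,108,255)&cv2.inRange(hsv[...,1],0,45)
c=max(blobs(a,m,(255,188,75,36),60),key=cv2.contourArea)
w=onz("top",c.reshape(-1,2),27)[:,:2].astype(np.float32);r=cv2.minAreaRect(w);print("rack",r,cv2.boxPoints(r))
sat=cv2.inRange(g,0,62)
# turret tops check: gauge +y turret top at z=82
m=cv2.inRange(g,0,255)
o=np.array([468,89.2]);t=np.radians(-18.5);R=np.array([[np.cos(t),-np.sin(t)],[np.sin(t),np.cos(t)]])
for n in("top","side"):
    p=vision.camera_params(n);K=np.array([[p["fx"],0,p["cx"]],[0,p["fy"],p["cy"]],[0,0,1]])
    im=(a if n=="top" else b).copy();im=cv2.resize(im,None,fx=4,fy=4,interpolation=2)
    for y0,y1,x,z in((35,68,23,82),(-68,-35,23,82),(-112,74,45,17)):
        q=np.array([[x,y0],[-x,y0],[-x,y1],[x,y1]])@R.T+o
        u=cv2.projectPoints(np.c_[q,[z]*4].astype(float),p["rvec"],p["tvec"],K,p["D"])[0].reshape(-1,2)
        cv2.polylines(im,[np.int32(u*4+1.5)],True,(0,0,255),1)
    globals()[n]=im
cv2.imwrite("pics/chk.png",np.hstack([top[700:1000,540:940],side[540:840,800:1200]]))
```

```text
post top [[540.3 375.2   0. ]] side [[548.6 423.5   0. ]]
purple top z70 [[ 373.1 -154.4   70. ]] z0 [[ 368.7 -159.7    0. ]] yellow [[496.8 -87.4  70. ]]
rack ((466.18499755859375, -225.8046875), (71.84945678710938, 170.8936004638672), 1.7899459600448608) [[ 427.6 -141.5]
 [ 432.9 -312.3]
 [ 504.8 -310.1]
 [ 499.4 -139.3]]
```

View pics/chk.png

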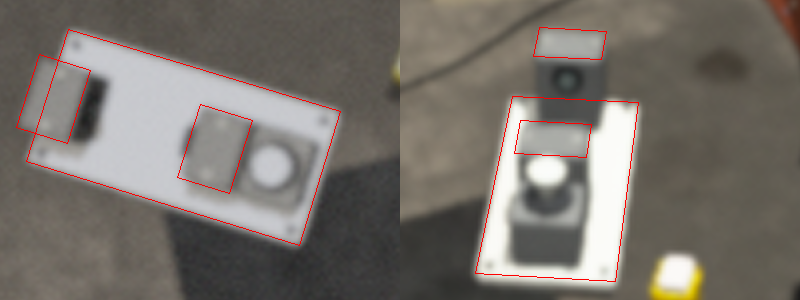

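The overlay of the fitted gauge (origin about (468,89), yaw −18.5°) matches the plate in both views, and the cap is at (440.4,7). Moving now, with the fingers shut, to above the plunger.

{"method": "servo_tool", "body": {"plan": [[[1,0.27,-0.83,0,0,0,-1],[1,0.27,-0.83,0,0,0,-1],[1,0.27,-0.83,0,0,0,-1],[1,0.27,-0.83,0,0,0,-1],[1,0.27,-0.83,0,0,0,-1]]]}}

```text
t: 0.52
ee_pos: [308.1, 403.3, 302.3]
orientation: [-1.308, -2.856, 0.001]
ft_force: [0.5, 0.8, -0.0]
width: 57.8
grasp_force: 0.0
```

{"method": "servo_tool", "body": {"plan": [[[1,0.27,-0.83,0,0,0,-1],[1,0.27,-0.83,0,0,0,-1],[1,0.27,-0.83,0,0,0,-1],[1,0.27,-0.83,0,0,0,-1],[1,0.27,-0.83,0,0,0,-1]]]}}

```text
t: 0.93
ee_pos: [362.1, 237.3, 302.6]
orientation: [-1.895, -2.505, 0.0]
ft_force: [-0.6, 0.6, 0.1]
width: 24.6
grasp_force: 0.0
```

{"method": "servo_tool", "body": {"plan": [[[1,0.27,-0.83,0,0,0,-1],[1,0.27,-0.83,0,0,0,-1],[1,0.27,-0.83,0,0,0,-1],[1,0.27,-0.83,0,0,0,-1],[1,0.27,-0.83,0,0,0,-1]]]}}

```text
t: 1.35
ee_pos: [416.1, 71.3, 302.6]
orientation: [-2.393, -2.035, 0.0]
ft_force: [0.6, 0.3, 0.7]
width: 0.4
grasp_force: 0.0
```

{"method": "servo_tool", "body": {"plan": [[[1,0.3,-0.81,-0.5,0,0,-0.9],[1,0.31,-0.8,-0.6,0,0,-0.95],[1,0,0,-0.8,0,0,0],[1,0,0,-0.7,0,0,0],[1,0,0,0,0,0,0]]]}}

```text
t: 1.77
ee_pos: [437.7, 8.0, 194.7]
orientation: [-2.543, -1.836, 0.011]
ft_force: [-0.5, 0.2, 0.0]
width: 0.6
grasp_force: 0.0
```

Run:
```python
from h import *
a=cv2.cvtColor(vision.get_image("top"),4);b=cv2.cvtColor(vision.get_image("side"),4)
z=lambda i,x,y:cv2.resize(i[y:y+75,x:x+100],None,fx=4,fy=4,interpolation=2)
cv2.imwrite("pics/p1.png",np.hstack([z(a,150,170),z(b,190,120)]))
o=readout.get_obs();print(o["ee_pos"],o["orientation"],o["ft_force"])
```

```text
[439.87855691   8.73531451 198.39408574] [-2.54414995 -1.83995162  0.00380533] [0.1308653  0.10346886 0.35176757]
```

View pics/p1.png

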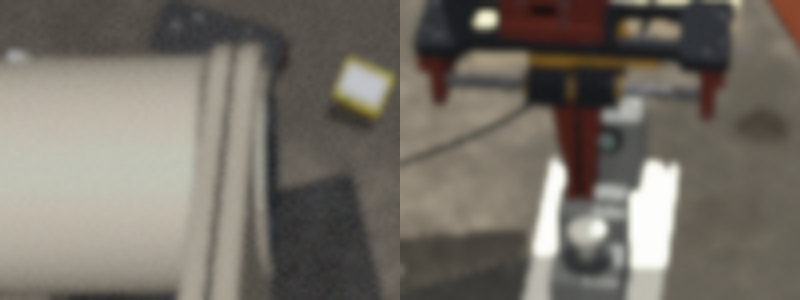

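The side view shows the closed fingertips at (580,195) in the crop, just above the cap at (587,232). They are aligned, so I'll descend.

{"method": "servo_tool", "body": {"plan": [[[1,0.02,-0.05,-0.4,0,0,0],[1,0,0,-0.3,0,0,0],[1,0,0,-0.25,0,0,0],[1,0,0,-0.1,0,0,0],[1,0,0,-0.1,0,0,0]]]}}

```text
t: 2.28
ee_pos: [442.5, 7.1, 153.9]
orientation: [2.544, 1.841, 0.004]
ft_force: [-1.3, 0.8, 28.8]
width: 0.9
grasp_force: 15.0
```

{"method": "servo_tool", "body": {"plan": [[[1,0,0,-0.05,0,0,0],[1,0,0,-0.05,0,0,0],[1,0,0,0,0,0,0]]]}}

```text
t: 2.53
ee_pos: [442.7, 7.2, 153.4]
orientation: [2.543, 1.841, 0.004]
ft_force: [-13.0, 1.0, 59.1]
width: 0.4
grasp_force: 30.0
```

The plunger bottomed out at tip z ≈ 73.5 mm (expected 74) with a stop force. Retracting and moving to above the tall cell.

{"method": "servo_tool", "body": {"plan": [[[1,0,0,0.3,0,0,0],[1,0,0,0.6,0,0,0],[1,0,0,1,0,0,0],[0.5,0,0,0.5,0,0,0],[0,0,0,0,0,0,0]]]}}

```text
t: 2.95
ee_pos: [443.7, 7.0, 249.8]
orientation: [2.541, 1.839, 0.012]
ft_force: [0.6, -0.2, -0.1]
width: 10.0
grasp_force: 0.0
```

{"method": "servo_tool", "body": {"plan": [[[-0.14,0.1,-0.9,0,0,0,0.82],[-0.14,0.1,-0.9,0,0,0,0.82],[-0.14,0.1,-0.9,0,0,0,0.82],[-0.14,0.1,-0.9,0,0,0,0.82],[-0.14,0.06,-0.8,0,0,0,0.82]]]}}

```text
t: 3.37
ee_pos: [459.6, -170.9, 244.7]
orientation: [2.173, 2.269, 0.0]
ft_force: [0.4, -0.0, 0.4]
width: 43.9
grasp_force: 0.0
```

{"method": "servo_tool", "body": {"plan": [[[-0.14,0,0,0,0,0,0],[-0.14,0,0,0,0,0,0],[-0.14,0,0,0,0,0,0]]]}}

```text
t: 3.62
ee_pos: [459.1, -168.7, 244.3]
orientation: [-2.178, -2.262, 0.001]
ft_force: [0.3, -0.1, -0.1]
width: 50.1
grasp_force: 0.0
```

Run:
```python
from h import *
a=cv2.cvtColor(vision.get_image("top"),4);b=cv2.cvtColor(vision.get_image("side"),4)
z=lambda i,x,y:cv2.resize(i[y:y+150,x:x+200],None,fx=2,fy=2,interpolation=2)
cv2.imwrite("pics/p2.png",np.hstack([z(a,190,120),cv2.resize(b[165:265,195:328],(400,300),interpolation=2)]))
o=readout.get_obs();r=o["orientation"];print(o["t"],o["ee_pos"],2*np.degrees(np.arctan2(-abs(r[1]),-abs(r[0])))+270,r,o["width"],o["ft_force"])
```

```text
3.7167 [ 459.27253407 -168.02701287  244.52424367] 2.290169898918748 [-2.17588764e+00 -2.26464575e+00  3.74075309e-04] 50.08716209169172 [ 0.49306504  0.56454756 -0.1308912 ]
```

View pics/p2.png

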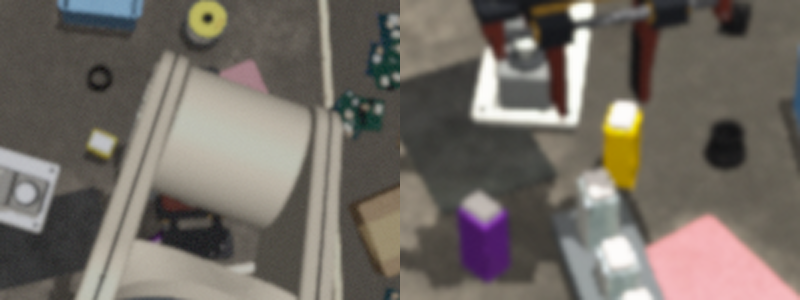

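The gripper is straddling above the tall cell's stopper in the side view and the plunger cap is visible and up. Descending.

{"method": "servo_tool", "body": {"plan": [[[-0.14,-0.02,-0.04,-0.6,0,0,0],[-0.14,0,0,-0.6,0,0,0],[-0.14,0,0,-0.6,0,0,0],[-0.14,0,0,-0.3,0,0,0],[-0.14,0,0,0,0,0,0]]]}}

```text
t: 4.13
ee_pos: [457.4, -169.0, 158.5]
orientation: [-2.172, -2.263, 0.003]
ft_force: [-1.4, 0.1, 0.2]
width: 50.2
grasp_force: 0.0
```

{"method": "servo_tool", "body": {"plan": [[[-0.14,0,0,-0.3,0,0,0],[-0.14,0,0,-0.4,0,0,0],[-0.14,0,0,-0.3,0,0,0],[-0.14,0,0,-0.15,0,0,0],[-0.14,0,0,0,0,0,0]]]}}

```text
t: 4.55
ee_pos: [458.7, -170.1, 114.5]
orientation: [-2.175, -2.265, 0.001]
ft_force: [-0.2, 0.1, -0.2]
width: 50.0
grasp_force: 0.0
```

Run:
```python
from h import *
b=cv2.cvtColor(vision.get_image("side"),4)
cv2.imwrite("pics/p3.png",cv2.resize(b[180:280,200:333],(800,600),interpolation=2))
o=readout.get_obs();print(o["t"],o["ee_pos"],o["width"],o["ft_force"])
```

```text
4.6 [ 458.99199918 -170.33452423  115.06077255] 50.423673275899006 [ 0.77510271 -0.55181208 -0.11585407]
```

View pics/p3.png

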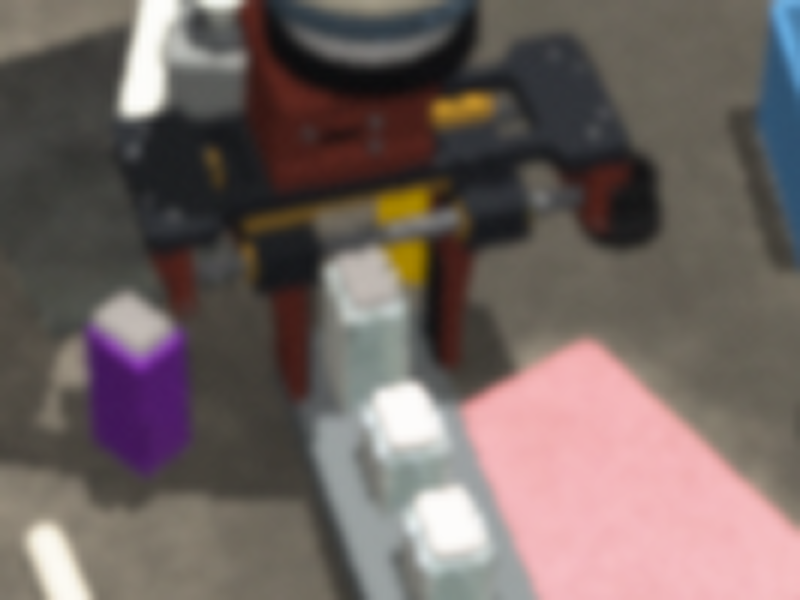

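The fingers (about (290,340) and (455,310)) straddle the tall cell's frosted faces and clear the rack and the neighbouring cells. Closing.

{"method": "servo_tool", "body": {"plan": [[[0.3,0,0,0,0,0,0],[0.5,0,0,0,0,0,0],[1,0,0,0,0,0,0],[1,0,0,0,0,0,0],[1,0,0,0,0,0,0]]]}}

```text
t: 5.02
ee_pos: [459.1, -171.0, 115.3]
orientation: [2.177, 2.264, 0.001]
ft_force: [0.5, 0.2, 4.4]
width: 25.1
grasp_force: 30.0
```

{"method": "servo_tool", "body": {"plan": [[[1,0,0,0,0,0,0],[1,0,0,0.05,0,0,0],[1,0,0,0.15,0,0,0],[1,0,0,0.25,0,0,0],[1,0,0,0.3,0,0,0]]]}}

```text
t: 5.43
ee_pos: [458.5, -170.7, 145.2]
orientation: [-2.176, -2.264, 0.001]
ft_force: [0.4, 0.2, -0.3]
width: 25.0
grasp_force: 30.0
```

{"method": "servo_tool", "body": {"plan": [[[1,0,0,0.6,0,0,0],[1,0,0,0.7,0,0,0],[1,0,0,0.6,0,0,0],[1,0,0,0.35,0,0,0],[1,0,0,0,0,0,0]]]}}

```text
t: 5.85
ee_pos: [460.3, -171.4, 238.5]
orientation: [2.173, 2.26, 0.004]
ft_force: [-0.3, -0.9, -0.6]
width: 24.6
grasp_force: 30.0
```

The grip is at 25 mm width with 30 N. Moving to above the gauge.

{"method": "servo_tool", "body": {"plan": [[[1,0.03,0.6,0,0,0,-0.6],[1,0.03,0.8,0,0,0,-0.7],[1,0.03,0.8,0,0,0,-0.7],[1,0.03,0.8,0,0,0,-0.7],[1,0.03,0.8,0,0,0,-0.7]]]}}

```text
t: 6.27
ee_pos: [464.1, -17.6, 234.2]
orientation: [-2.491, -1.913, 0.001]
ft_force: [1.5, -0.9, -1.6]
width: 25.1
grasp_force: 30.0
```

{"method": "servo_tool", "body": {"plan": [[[1,0.03,0.8,0,0,0,-0.7],[1,0.02,0.8,0,0,0,-0.04],[1,0,0.7,0,0,0,0],[1,0,0.35,0,0,0,0],[1,0,0,0,0,0,0]]]}}

```text
t: 6.68
ee_pos: [466.4, 89.4, 234.2]
orientation: [-2.545, -1.84, 0.001]
ft_force: [-0.4, -0.6, -0.9]
width: 25.0
grasp_force: 30.0
```

{"method": "servo_tool", "body": {"plan": [[[1,0,0,0,0,0,0],[1,0,0,0,0,0,0],[1,0,0,0,0,0,0]]]}}

```text
t: 6.93
ee_pos: [466.7, 86.2, 234.5]
orientation: [-2.55, -1.835, 0.001]
ft_force: [-0.2, 0.3, -1.6]
width: 24.9
grasp_force: 30.0
```

Run:
```python
from h import *
np.set_printoptions(precision=1,suppress=True)
P=[];Y=[]
for i in range(4):
    b=cv2.cvtColor(vision.get_image("side"),4);o=readout.get_obs();r=o["orientation"];P.append(o["ee_pos"]);Y.append(2*np.degrees(np.arctan2(abs(r[1]),abs(r[0])))-90)
p=np.mean(P,0);print(o["t"],p,Y,o["width"],o["ft_force"]);print("to go units",(np.array([468,88.5,136.8])-p)/40)
cv2.imwrite("pics/p4.png",cv2.resize(b[100:220,170:330],(800,600),interpolation=2))
```

```text
7.1333 [466.8  86.3 234.7] [np.float64(-18.52679368043853), np.float64(-18.529064357867426), np.float64(-18.52721215740327), np.float64(-18.516081936828883)] 25.075405167382122 [-0.2 -0.1 -0.6]
to go units [ 0.   0.1 -2.4]
```

View pics/p4.png

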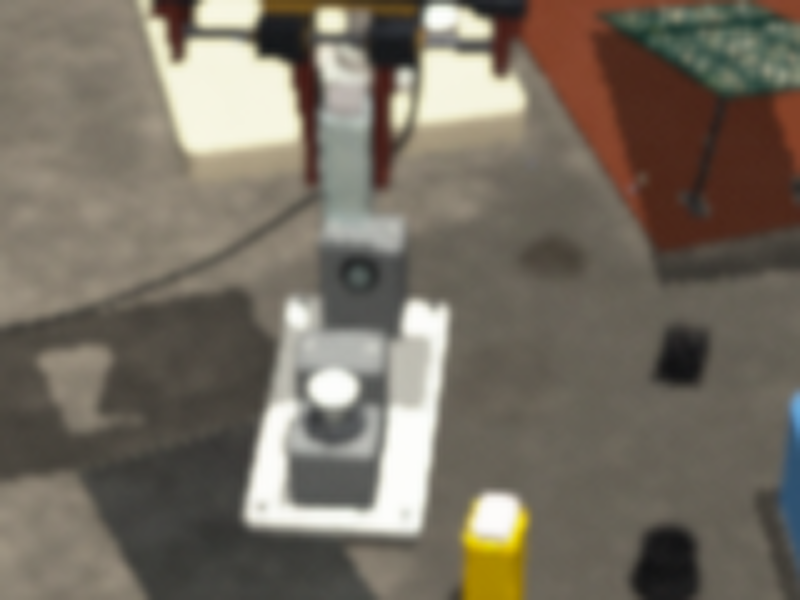

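The cell hangs upright between the fingers above the gap (about (345,150)), with the turrets at (360,270) and (340,350). Lowering it in.

{"method": "servo_tool", "body": {"plan": [[[1,0.03,0.05,-0.2,0,0,0],[1,0,0,-0.4,0,0,0],[1,0,0,-0.2,0,0,0],[1,0,0,0,0,0,0],[1,0,0,0,0,0,0]]]}}

```text
t: 7.55
ee_pos: [467.7, 89.0, 202.2]
orientation: [-2.548, -1.836, 0.003]
ft_force: [1.5, -0.3, -0.9]
width: 24.9
grasp_force: 30.0
```

{"method": "servo_tool", "body": {"plan": [[[1,0,0,-0.3,0,0,0],[1,0,0,-0.3,0,0,0],[1,0,0,-0.2,0,0,0],[1,0,0,0,0,0,0],[1,0,0,0,0,0,0]]]}}

```text
t: 7.97
ee_pos: [468.1, 89.1, 170.8]
orientation: [-2.549, -1.837, 0.001]
ft_force: [-0.9, -0.3, -1.6]
width: 24.7
grasp_force: 30.0
```

{"method": "servo_tool", "body": {"plan": [[[1,0,0,-0.3,0,0,0],[1,0,0,-0.3,0,0,0],[1,0,0,-0.24,0,0,0],[1,0,0,0,0,0,0],[1,0,0,0,0,0,0]]]}}

```text
t: 8.38
ee_pos: [468.1, 89.1, 137.2]
orientation: [-2.549, -1.837, 0.001]
ft_force: [-0.1, -0.0, -0.4]
width: 24.6
grasp_force: 30.0
```

Run:
```python
from h import *
np.set_printoptions(precision=2,suppress=True)
P=[]
for i in range(6):
    b=cv2.cvtColor(vision.get_image("side"),4);o=readout.get_obs();P.append(o["ee_pos"])
p=np.mean(P,0);print(o["t"],p,o["orientation"],o["width"],o["ft_force"]);print("to go mm",np.array([468,88.5,136.8])-p)
cv2.imwrite("pics/p5.png",cv2.resize(b[100:205,180:320],(800,600),interpolation=2))
```

```text
8.6833 [468.41  89.2  137.72] [2.55 1.84 0.  ] 24.64121855591395 [-0.07  0.36 -0.74]
to go mm [-0.41 -0.7  -0.92]
```

View pics/p5.png

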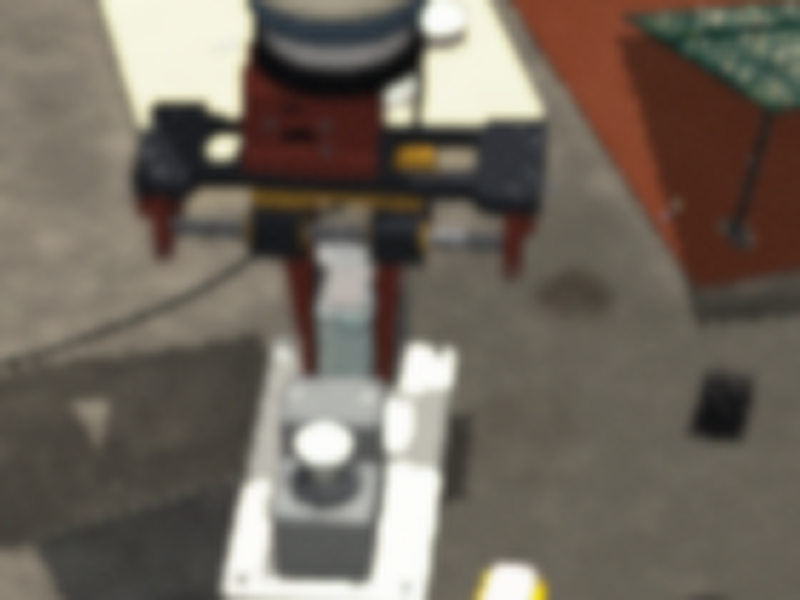

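The cell stands between the turrets, behind the -y turret at (335,400), with the plunger cap at (325,440) up. One numeric check of the sideways position from this view.

Run:
```python
from h import *
p=vision.camera_params("side");K=np.array([[p["fx"],0,p["cx"]],[0,p["fy"],p["cy"]],[0,0,1]])
t=np.radians(-18.5);R=np.array([[np.cos(t),-np.sin(t)],[np.sin(t),np.cos(t)]])
for nm,x,y,z in(("cell top front L",-12.5,-15,97),("R",12.5,-15,97),("turret front-top L",-23,-68,82),("R",23,-68,82),("back L",-23,-35,82),("back R",23,-35,82),("cap",0,-87,86)):
    q=R@[x,y]+[468,89.2];u=cv2.projectPoints(np.array([[*q,z]],float),p["rvec"],p["tvec"],K,p["D"])[0].ravel()
    print(nm,((u-[180,100])*800/140).round())
```

```text
cell top front L [312. 318.]
R [367. 321.]
turret front-top L [276. 417.]
R [379. 422.]
back L [285. 371.]
back R [386. 376.]
cap [322. 440.]
```

Relative to the turret, the cell reads about 1–2 mm towards +x. A small trim, then hold.

{"method": "servo_tool", "body": {"plan": [[[1,-0.03,0,-0.02,0,0,0],[1,0,0,0,0,0,0],[1,0,0,0,0,0,0],[1,0,0,0,0,0,0],[1,0,0,0,0,0,0]]]}}

```text
t: 9.1
ee_pos: [466.9, 89.1, 136.4]
orientation: [2.549, 1.837, 0.0]
ft_force: [0.4, 0.0, -1.2]
width: 24.7
grasp_force: 30.0
```

{"method": "servo_tool", "body": {"plan": [[[1,0,0,0,0,0,0],[1,0,0,0,0,0,0],[1,0,0,0,0,0,0],[1,0,0,0,0,0,0],[1,0,0,0,0,0,0]]]}}

```text
t: 9.52
ee_pos: [466.9, 89.1, 136.4]
orientation: [-2.549, -1.837, 0.0]
ft_force: [-0.0, -0.3, -1.6]
width: 24.7
grasp_force: 30.0
```

```bash
python3 -c "
from workcell import close_job
print(close_job())"
```

```text
the job is handed in; nothing more can be done
None
```

The job is handed in at about 9.5 s, with no verdict returned: I pushed the plunger fully down and let it back up, and the arm is holding the tall cell by its frosted faces, upright, an estimated 1–2 mm from the beam centre.

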